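# Swap three sealing heads back to their own pads

## Task

The three sealing heads have been put back on each other's pads. Swap them round so that each stands in the middle of the pad with its own outline (round on round, square on square, oblong on oblong), with the straight-sided heads turned so that their sides run along the sides of their pads; on the way, stand one of them on the empty rubber mat for a moment. Set each head down gently, never drop it or tip it over, and leave the ring, the cup and the spanner where they are.

Things in the scene. Friction and masses are not known exactly. Their poses are not given: they have to be found in the camera images.
- head_round: sealing head with a round aluminium sole, 62 mm diameter, 16 mm thick. A round upright grip stands in the middle of the sole: neck 20 mm diameter from 16 to 22 mm up, black grip 26 mm diameter from 22 to 62 mm up, steel cap 30 mm diameter from 62 to 68 mm up. Loose, about 0.35 kg. Origin: centre of the sole's underside; z up the grip. At the start it stands on another head's pad.
- head_square: sealing head with a square aluminium sole, 56 x 56 mm, 16 mm thick, sides along x and y. A round upright grip stands in the middle of the sole: neck 20 mm diameter from 16 to 22 mm up, black grip 26 mm diameter from 22 to 62 mm up, steel cap 30 mm diameter from 62 to 68 mm up. Loose, about 0.35 kg. Origin: centre of the sole's underside; z up the grip. At the start it stands on another head's pad.
- head_oblong: sealing head with an oblong aluminium sole, 86 mm along x, 40 mm along y, 16 mm thick. A round upright grip stands in the middle of the sole: neck 20 mm diameter from 16 to 22 mm up, black grip 26 mm diameter from 22 to 62 mm up, steel cap 30 mm diameter from 62 to 68 mm up. Loose, about 0.35 kg. Origin: centre of the sole's underside; z up the grip. At the start it stands on another head's pad.
- pad_round: round white plastic pad, 102 mm diameter, 8 mm thick, flat on top, fixed to the bench. Origin: centre of its underside, on the bench
- pad_square: square white plastic pad, 96 x 96 mm, 8 mm thick, sides along x and y, flat on top, fixed to the bench. Origin: centre of its underside, on the bench
- pad_oblong: oblong white plastic pad, 130 mm along x, 76 mm along y, 8 mm thick, flat on top, fixed to the bench. Origin: centre of its underside, on the bench
- rest_mat: ribbed black rubber mat, 110 x 110 mm, 8 mm thick, flat, fixed to the bench, empty at the start: the free spot. Origin: centre of its underside, on the bench
- carrier: bystander: loose aluminium cup-carrier ring, 80 mm outside and 58 mm inside diameter, 22 mm high. Origin: centre of its underside
- cup: bystander: loose empty white plastic cup, mouth 72 mm diameter, 60 mm high, upright. Origin: centre of its underside
- spanner: bystander: loose steel spanner 160 mm long, lying flat along its x. Origin: centre of its underside
Not all that is in view belongs to the job. What is shaped like the head_round but orange is not meant.

How it is judged:
By the outcome, as a careful person would: the job done as asked, in the order asked, and still so for the second after the job is handed in, with the robot touching nothing.
It also fails if it takes over 109 s, if anything falls off the work surface, if the arm or the gripper's body presses on something with over 40 N, if the wrist force passes 120 N, or if a joint passes its speed limit or range.

## Robot

A 6-joint arm with a two-finger parallel gripper is mounted at the origin on the work surface. World frame = base frame: x ahead of the robot, y to its left, z up, the work surface at z = 0. Lengths are in m, angles in rad, forces in N, time in s.
With the tool pointing down it reaches from about 0.375 to 0.9 m from the base axis. Payload 3.1 kg.
Tool frame: the origin (TCP) lies midway between the tips of the shut fingers; the grasp point (between the pads) lies robot.grip_depth behind it (robot.grip_depth is the distance from the TCP to the grasp point, in m); z points along the fingers, y is the line along which they close (so a half turn about z gives the same grasp; the last joint's range is limited). The gripper opens to 87 mm and grips with 3 to 60 N. Pads are 19 mm wide; open, the fingers measure 117 mm over their backs; the gripper's body (75 mm by 190 mm) begins 51 mm behind the grasp point.
Start: joints at [-1.403, 0.527, 1.433, -0, 1.181, -0.178], TCP at [0.212, -0.588, 0.223] pointing down, gripper open.
Joint ranges: [-3.08, 3.08], [-0.75, 2.2], [0.22, 2.44], [-1.43, 4.57], [0, 2.65], [-2.85, 2.85]. Speed limits (rad/s): [2.79, 2.79, 3.14, 3.14, 3.14, 3.14].

## Interface

Orientations are given as a unit quaternion [x, y, z, w].
In Python, from rig import robot gives the robot as it stands.
- The arm moves only by the shell command python3 -m creep 'ROWS' [OPENING] [FORCE]. ROWS is a JSON list of rows, 1 to 20 of them, each of 4 numbers: dx, dy, dz in m, then a turn about the tool's z in rad; each row shifts and turns the commanded pose from where the row before left it, along the tool's axes as they then stand; what a row does not reach is not made up. A row lasts 1/12 s, in which the tool goes at most 0.0417 m and 0.125 rad, less where a joint would pass 70% of its speed; a pose out of reach is approached as far as the arm can. OPENING is the finger opening in m, set as the command begins (- or left out keeps the last). The fingers move at their own pace and stop on an object; FORCE is the grip in N (left out, the last holds). Time passes only in rows, so rows that do not move let the fingers close. It prints the time, the measured TCP pose, the force, the opening and the grip force at its end.
- robot.get_obs(): the state, without advancing time (a new reading comes with each control period).
- robot.camera(name): name is "scene" or "top" or "wrist"; returns a dict with "img" (480x640x3 uint8, red, green, blue), "fx", "fy", "cx", "cy" (pixels), "k1" (the pictures are not rectified: a ray, as slopes to the right and down, at radius r is drawn at 1 + k1 r^2 times it, then the intrinsics apply), "xyz" and "attitude" of the camera in the world. Camera axes: x right, y down, z forward; pixel columns grow to the right and rows downward; lengths in m; the calibration is good to about 2 mm. A picture is of the moment at which its call begins. There is no depth.
- robot.hand_in(): hands the job in; it is judged then, once.
The state is a dict: "time": time; "q": joint angles; "joint_velocities": joint speeds; "joint_torque": joint torques, N m; "position": TCP position; "tool_rot": TCP orientation; "ft_force": force on the tool from outside, world axes, zero at the start; "moment": the same for the moment, N m; "grip_width": finger opening in m; "grip_force": force on a finger pad.
Only numpy, scipy, OpenCV 4.12 (cv2) and the standard library are available. Lean on these libraries where they do the work, as an engineer would, in place of code of your own. Each camera call takes 0.05 s, during which the arm holds its last target. There are 200 camera calls.

## Working session

There is one attempt and no reset: what is moved stays moved. The work goes in short steps, Python scripts to look and compute and a shell command to move; the robot and the scene stay as the last step left them, time stands still between calls to the robot, and variables do not carry over. Pictures are saved under pics/ and viewed, at most 14 in all, crops included, and the job is handed in when it is done.

```bash
ls; mkdir -p pics; python3 - <<'E'
from rig import robot
import cv2,numpy as np
o=robot.get_obs();print(o,robot.grip_depth)
for n in("scene","top"):
    c=robot.camera(n);print(n,{k:v for k,v in c.items() if k!='img'})
    cv2.imwrite(f"pics/{n}0.png",c['img'][:,:,::-1])
E
```

```text
pics
{'time': 0.0, 'q': array([-1.40350558e+00,  5.28465657e-01,  1.43390684e+00, -2.60058072e-05,
        1.18138305e+00, -1.78529813e-01]), 'joint_velocities': array([-1.36776757e-03, -8.63121757e-04,  5.03737636e-05,  1.49247252e-04,
       -3.12700743e-04,  9.85327042e-04]), 'joint_torque': array([ 7.86185465e-04, -4.40033519e+01, -1.76593226e+01,  6.34428626e-02,
        5.80936612e-02, -1.76323988e-04]), 'position': array([ 0.21173452, -0.58726231,  0.2215705 ]), 'tool_rot': array([ 9.85086798e-01,  1.72054733e-01, -5.94667711e-06, -1.08149673e-03]), 'ft_force': array([0.28371183, 0.61385929, 0.120828  ]), 'moment': array([ 0.05866801, -0.07672797, -0.00196834]), 'grip_force': 0.0, 'grip_width': 0.08713805031484796} 0.0187
scene {'fx': 483.61608012028796, 'fy': 483.61608012028796, 'cx': 317.47306753820715, 'cy': 234.2823912779693, 'k1': -0.0032772956554074956, 'xyz': array([ 1.15593303, -0.65881505,  0.75447523]), 'attitude': array([ 0.82913944,  0.3400869 , -0.16483825, -0.41194301])}
top {'fx': 494.61145423880515, 'fy': 494.61145423880515, 'cx': 310.7333538169901, 'cy': 233.10932195692098, 'k1': -0.11481396940886816, 'xyz': array([ 0.45170132, -0.0192796 ,  1.01081075]), 'attitude': array([-0.69631252,  0.71680791, -0.01747607,  0.03209177])}
```

View pics/top0.png

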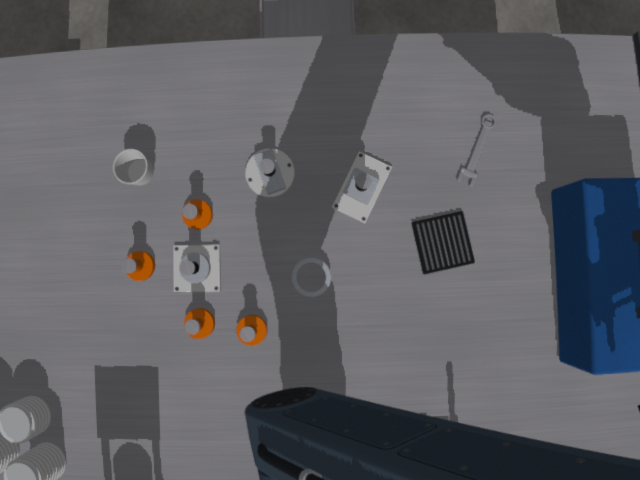

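View pics/scene0.png

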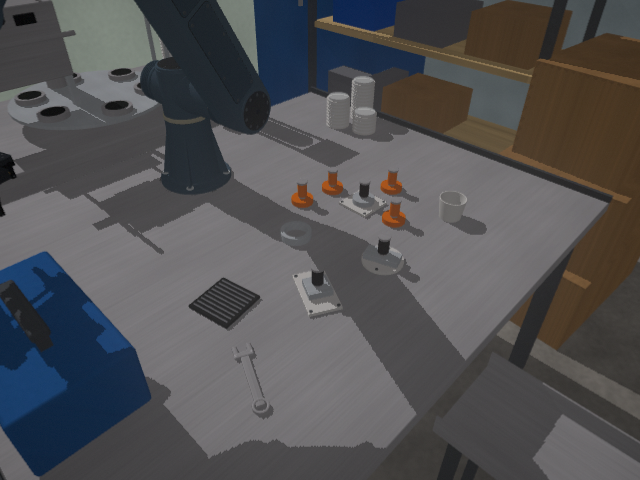

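The top view shows the round pad at (269,172), oblong pad at (362,187), square pad at (197,267) and mat at (443,241). Orange decoys surround the square pad, with the ring at (311,277), the cup at (131,167) and the spanner at (477,150). I'll enlarge the pads to see which head stands on which.

```bash
cat > h.py <<'E'
import numpy as np,cv2
from scipy.spatial.transform import Rotation as R
def K(c): return np.array([[c['fx'],0,c['cx']],[0,c['fy'],c['cy']],[0,0,1.]])
def dist(c): return np.array([c['k1'],0,0,0,0])
def rays(c,px):
    u=cv2.undistortPoints(np.array(px,float).reshape(-1,1,2),K(c),dist(c))[:,0]
    return R.from_quat(c['attitude']).apply(np.c_[u,np.ones(len(u))])
def plane(c,px,z):
    d=rays(c,px); return c['xyz']+d*((z-c['xyz'][2])/d[:,2])[:,None]
def proj(c,P):
    r=R.from_quat(c['attitude']).inv()
    return cv2.projectPoints(r.apply(np.array(P,float).reshape(-1,3)-c['xyz']),np.zeros(3),np.zeros(3),K(c),dist(c))[0][:,0]
def tri(c1,p1,c2,p2):
    a,b=rays(c1,[p1])[0],rays(c2,[p2])[0]
    A=np.c_[a,-b]; s=np.linalg.lstsq(A,c2['xyz']-c1['xyz'],rcond=None)[0]
    u,v=c1['xyz']+a*s[0],c2['xyz']+b*s[1]
    return (u+v)/2,np.linalg.norm(u-v)
E
python3 - <<'E'
from h import *
from rig import robot
c=robot.camera('top');s=robot.camera('scene')
t=c['img']
C=lambda im,x,y,w,h,f:cv2.resize(im[y:y+h,x:x+w],(w*f,h*f),interpolation=cv2.INTER_CUBIC)
a=np.hstack([C(t,232,135,66,80,4),C(t,328,145,66,80,4),C(t,165,230,66,80,4)])
b=np.hstack([C(s['img'],350,225,66,70,4),C(s['img'],285,255,66,70,4),C(s['img'],330,170,66,70,4)])
cv2.imwrite('pics/crops.png',np.vstack([a,b])[:600,:,::-1])
print(plane(c,[(269,172),(362,187),(197,267),(443,241),(197,213),(139,265),(199,323),(251,331),(311,277),(131,167)],0.008).round(3))
w=robot.camera('wrist');print(w['xyz'],R.from_quat(w['attitude']).as_matrix().round(3),w['fx'],w['k1'])
E
```

```text
[[ 0.651  0.083  0.008]
 [ 0.614 -0.107  0.008]
 [ 0.46   0.235  0.008]
 [ 0.498 -0.268  0.008]
 [ 0.571  0.234  0.008]
 [ 0.467  0.358  0.008]
 [ 0.346  0.233  0.008]
 [ 0.328  0.127  0.008]
 [ 0.433  0.002  0.008]
 [ 0.673  0.375  0.008]]
[ 0.27234103 -0.56607493  0.38493232] [[ 0.339 -0.913 -0.225]
 [-0.941 -0.33  -0.08 ]
 [-0.001  0.239 -0.971]] 397.4670487189456 -0.05493964023195217
```

View pics/crops.png

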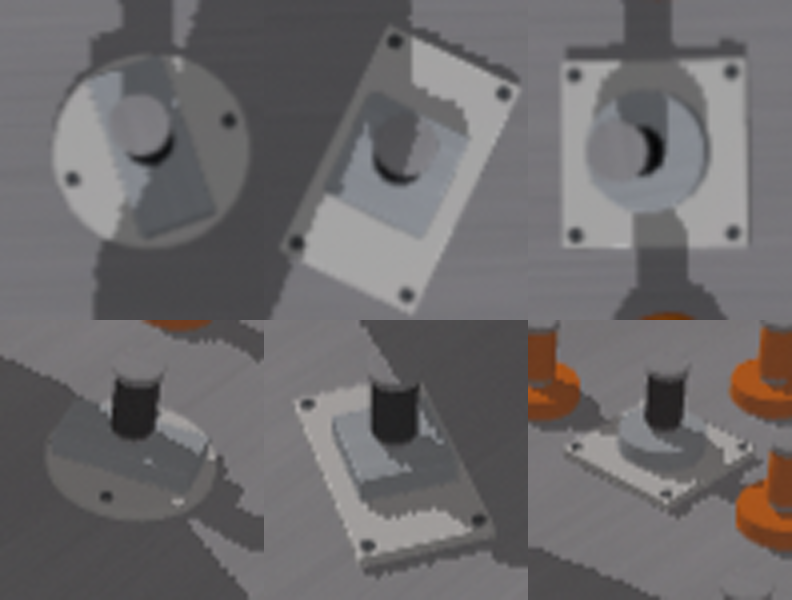

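The crops show the oblong head on the round pad, the square head on the oblong pad and the round head on the square pad. All the pads have dark screws, which will help locate them. I'll park the oblong head on the mat first, so the wrist camera goes over there now.

```bash
python3 -m creep '[[0.0325,-0.023,0,0],[0.0325,-0.023,0,0],[0.0325,-0.023,0,0],[0.0325,-0.023,0,0],[0.0325,-0.023,0,0],[0.0325,-0.023,0,0],[0.0325,-0.023,0,0],[0.0325,-0.023,0,0],[0.0325,-0.023,0,0],[0.0325,-0.023,0,0],[0.0325,-0.023,0,0],[0.0325,-0.023,0,0],[0.0325,-0.023,0,0],[0.0325,-0.023,0,0],[0.0325,-0.023,0,0],[0.0325,-0.023,0,0],[0.0325,-0.023,0,0],[0.0325,-0.023,0,0],[0,0,0,0]]' 0.06
python3 - <<'E'
from h import *
from rig import robot
import pickle
w=robot.camera('wrist');pickle.dump(w,open('w1.pkl','wb'))
cv2.imwrite('pics/w1.png',w['img'][:,:,::-1]);print(robot.get_obs()['q'])
E
```

```text
time: 1.83
position: [0.6256, 0.0059, 0.2226]
tool_rot: [0.985, 0.175, 0.003, -0.001]
ft_force: [-0.8, -0.7, 1.4]
grip_width: 0.0601
grip_force: 0.0
[-1.74215116e-01  5.25279108e-01  1.43785576e+00  6.70958062e-04
  1.17736619e+00  1.04514122e+00]
```

View pics/w1.png

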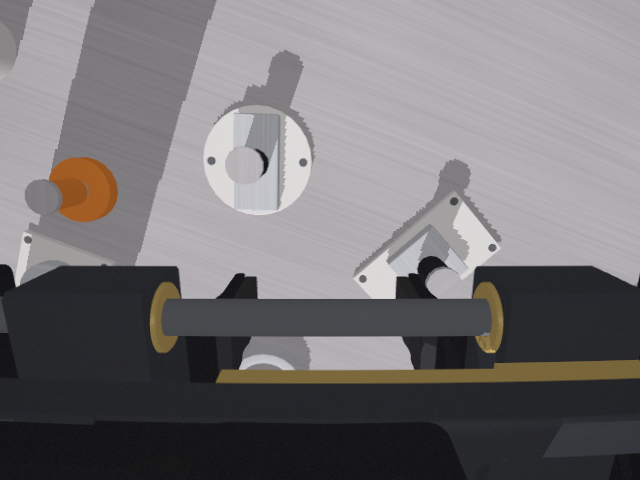

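The wrist view has the oblong head at about (257,160), with round-pad screws at (211,160) and (303,162). Oblong-pad screws are at (453,201), (492,247) and (363,278). The gripper hides everything below row 265, so I'll back off for two more views.

```bash
python3 -m creep '[[-0.03,-0.0125,0,0],[-0.03,-0.0125,0,0],[-0.03,-0.0125,0,0],[-0.03,-0.0125,0,0],[0,0,0,0],[0,0,0,0]]' | head -2
cat > snap.py <<'E'
import sys,pickle
from rig import robot
w=robot.camera('wrist');pickle.dump(w,open(sys.argv[1]+'.pkl','wb'))
import cv2;cv2.imwrite('pics/'+sys.argv[1]+'.png',w['img'][:,:,::-1])
E
python3 snap.py w2
python3 -m creep '[[-0.02,-0.03,0,0],[-0.02,-0.03,0,0],[-0.02,-0.03,0,0],[0,0,0,0],[0,0,0,0]]' | head -2
python3 snap.py w3
```

```text
time: 2.38
position: [0.4896, 0.0057, 0.2226]
time: 2.85
position: [0.4053, 0.0709, 0.2229]
```

View pics/w2.png

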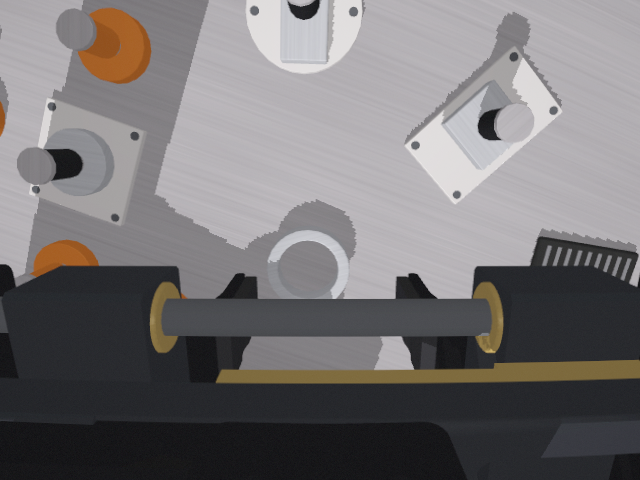

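View pics/w3.png

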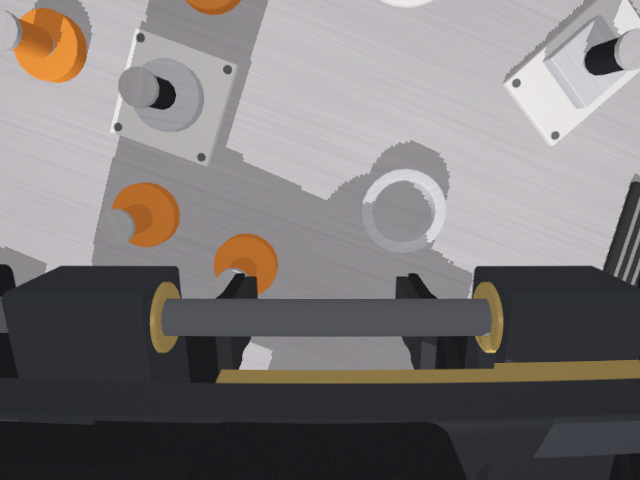

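The other two views show screws on the square pad: w2 (52,106), (135,136), (115,218), (35,190), and w3 (140,38), (227,69), (201,157), (118,127). They also show the oblong-pad screws, the caps and the sole edges. Next I'll refine the screws, triangulate heights and get sole edges and caps.

```bash
cat > meas.py <<'E'
from h import *
import pickle
W={k:pickle.load(open(k+'.pkl','rb')) for k in('w1','w2','w3')}
def ref(c,p):
    g=cv2.cvtColor(c['img'],cv2.COLOR_RGB2GRAY).astype(float);x,y=map(int,p)
    for _ in range(3):
        s=g[max(y-6,0):y+7,max(x-6,0):x+7];m=np.clip(np.median(s)-25-s,0,None)
        yy,xx=np.mgrid[max(y-6,0):y+7,max(x-6,0):x+7]
        fx,fy=(xx*m).sum()/m.sum(),(yy*m).sum()/m.sum();x,y=round(fx),round(fy)
    return fx,fy
P={'rnd':[('w1',(211,160),'w2',(254,11)),('w1',(303,162),'w2',(353,12))],
'obl':[('w1',(453,201),'w2',(514,57)),('w1',(492,247),'w2',(553,111)),('w2',(415,145),'w3',(516,83)),('w2',(457,195),'w3',(555,135))],
'sq':[('w2',a,'w3',b) for a,b in zip([(52,106),(135,136),(115,218),(35,190)],[(140,38),(227,69),(201,157),(118,127)])]}
for k,L in P.items():
    q=[]
    for a,p,b,r in L:
        p=ref(W[a],p);r=ref(W[b],r);X,e=tri(W[a],p,W[b],r);q.append([plane(W[v],[t],.008)[0][:2] for v,t in((a,p),(b,r))])
        print(k,X.round(4),'gap',round(e,4),np.round(q[-1],4).tolist())
    print('  centre per pair mean',np.mean(q,axis=(0,1)).round(4))
lsd=cv2.createLineSegmentDetector()
for v,roi in(('w1',(215,100,90,115)),('w2',(405,50,150,155)),('w2',(270,0,70,75))):
    x,y,w,h=roi;g=np.ascontiguousarray(cv2.cvtColor(W[v]['img'],cv2.COLOR_RGB2GRAY)[y:y+h,x:x+w])
    L=lsd.detect(g)[0][:,0]+np.array([x,y,x,y])
    for l in L:
        if np.hypot(*(l[2:]-l[:2]))<22: continue
        a,b=plane(W[v],l.reshape(2,2),.024)
        print(v,l.round(0),a[:2].round(4),b[:2].round(4),'len',round(np.linalg.norm(b-a),3),'ang',round(np.degrees(np.arctan2(*(b-a)[1::-1]))%180,1))
for v,roi in(('w1',(215,135,70,60)),('w1',(415,245,60,60)),('w2',(480,90,70,60)),('w2',(10,135,75,60)),('w3',(110,55,75,65)),('w3',(580,15,60,65))):
    x,y,w,h=roi;g=cv2.cvtColor(W[v]['img'],cv2.COLOR_RGB2GRAY)[y:y+h,x:x+w]
    c=cv2.HoughCircles(cv2.resize(g,None,fx=3,fy=3,interpolation=2),cv2.HOUGH_GRADIENT,1.5,40,param1=60,param2=15,minRadius=48,maxRadius=72)
    for t in ([] if c is None else c[0][:2]):
        p=t[:2]/3-1/3+[x,y];print('cap',v,p.round(1),round(t[2]/3,1),plane(W[v],[p],.076)[0].round(4))
E
python3 meas.py
```

```text
rnd [0.6363 0.1245 0.0091] gap 0.0001 [[0.6362, 0.1248], [0.6366, 0.1248]]
rnd [0.6642 0.0432 0.0095] gap 0.0 [[0.6641, 0.0432], [0.6647, 0.0433]]
  centre per pair mean [0.6504 0.084 ]
obl [ 0.6798 -0.1042  0.0097] gap 0.0 [[0.6798, -0.1048], [0.6804, -0.1048]]
obl [ 0.6515 -0.1599  0.0084] gap 0.0002 [[0.6515, -0.1601], [0.6516, -0.16]]
obl [ 0.5771 -0.0504  0.0099] gap 0.0002 [[0.5773, -0.0507], [0.5776, -0.0511]]
obl [ 0.5483 -0.1054  0.0098] gap 0.0 [[0.5483, -0.106], [0.5487, -0.1063]]
  centre per pair mean [ 0.6144 -0.1055]
sq [0.4983 0.2801 0.008 ] gap 0.0004 [[0.4982, 0.2799], [0.4984, 0.2803]]
sq [0.4979 0.1979 0.0091] gap 0.0001 [[0.4977, 0.1984], [0.4979, 0.1982]]
sq [0.4157 0.1985 0.0088] gap 0.0002 [[0.4153, 0.1988], [0.4156, 0.1988]]
sq [0.416  0.2813 0.0066] gap 0.0001 [[0.4164, 0.2803], [0.4162, 0.2807]]
  centre per pair mean [0.457  0.2394]
w1 [273. 148. 266. 171.] [0.6678 0.0713] [0.6464 0.0713] len 0.021 ang 0.0
w1 [244. 104. 222. 115.] [0.6946 0.1072] [0.679  0.1225] len 0.022 ang 135.6
w1 [305. 134. 288. 114.] [0.6885 0.0489] [0.6995 0.0682] len 0.022 ang 60.5
[... 1936 characters left out ...]
en 0.047 ang 18.3
w2 [283.  59. 323.  61.] [0.6043 0.0854] [0.6143 0.0529] len 0.034 ang 107.2
cap w1 [244.9 163.9] 20.3 [0.6513 0.0817 0.076 ]
cap w1 [256.4 137.9] 23.7 [0.6729 0.0794 0.076 ]
cap w1 [442.9 284.9] 18.6 [ 0.6139 -0.1016  0.076 ]
cap w1 [438.4 262.9] 20.4 [ 0.63   -0.0903  0.076 ]
cap w2 [512.9 120.9] 20.9 [ 0.6149 -0.1002  0.076 ]
cap w2 [492.9 121.4] 18.6 [ 0.6091 -0.0859  0.076 ]
cap w2 [ 37.4 163.9] 20.4 [0.4606 0.2373 0.076 ]
cap w2 [ 64.4 166.4] 18.2 [0.4659 0.2156 0.076 ]
cap w3 [136.9  85.9] 19.8 [0.4587 0.2401 0.076 ]
cap w3 [155.4 100.4] 23.2 [0.4532 0.224  0.076 ]
cap w3 [636.9  51.4] 23.2 [ 0.6128 -0.1036  0.076 ]
cap w3 [602.4  56.9] 19.8 [ 0.5988 -0.0798  0.076 ]
```

```bash
cat > go.py <<'E'
import sys
from h import *
from rig import robot
o=robot.get_obs();T=R.from_quat(o['tool_rot']);M=T.as_matrix()
t=list(map(float,sys.argv[1:5]))  # x y z theta(deg, tool x heading)
th=np.degrees(np.arctan2(M[1,0],M[0,0]))
d=T.inv().apply(np.array(t[:3])-o['position'])
dt=(th-t[3]+180)%360-180
print('pos',o['position'].round(4),'theta',round(th,2),'tilt deg',np.degrees(M[:2,2]).round(2),'q6',o['q'][5].round(2),'\nd tool',d.round(4),'len',np.linalg.norm(d).round(3),'turn',np.radians(dt).round(4))
E
python3 go.py 0.6513 0.0820 0.12 20
python3 - <<'E'
from h import *
import pickle
W={k:pickle.load(open(k+'.pkl','rb')) for k in('w1','w2','w3')}
print('square cap',tri(W['w1'],(442.9,284.9),W['w2'],(512.9,120.9)),'round cap',tri(W['w2'],(37.4,163.9),W['w3'],(136.9,85.9)))
top=dict(fx=494.61145423880515,fy=494.61145423880515,cx=310.7333538169901,cy=233.10932195692098,k1=-0.11481396940886816,xyz=np.array([0.45170132,-0.0192796,1.01081075]),attitude=np.array([-0.69631252,0.71680791,-0.01747607,0.03209177]))
im=cv2.imread('pics/top0.png');g=cv2.cvtColor(im,cv2.COLOR_BGR2GRAY)
m=np.zeros_like(g);m[200:285,400:485]=(g[200:285,400:485]<60)
m=cv2.morphologyEx(m,cv2.MORPH_CLOSE,np.ones((9,9)))
b=max(cv2.findContours(m,0,2)[0],key=cv2.contourArea);r=cv2.minAreaRect(b);bx=cv2.boxPoints(r)
P=plane(top,bx,.008);print(r,P.round(4),P.mean(0).round(4),np.linalg.norm(P-np.roll(P,1,0),axis=1).round(3))
a=rays(W['w1'],[(244.9,163.9)]);print('oblong cap top px?',tri(W['w1'],(244.9,163.9),top,(267.5,166.5)))
E
```

```text
pos [0.407  0.0702 0.2231] theta 19.85 tilt deg [ 0.18 -0.04] q6 1.12 
d tool [0.2335 0.0717 0.1039] len 0.265 turn -0.0026
square cap (array([ 0.61449065, -0.10003794,  0.07813669]), np.float64(0.0012908632328276447)) round cap (array([0.45821319, 0.24386603, 0.06711185]), np.float64(0.0009540425114542561))
((442.5028076171875, 241.845458984375), (53.891326904296875, 52.767032623291016), 77.00537872314453) [[ 0.54   -0.2039  0.008 ]
 [ 0.5614 -0.3111  0.008 ]
 [ 0.4532 -0.3309  0.008 ]
 [ 0.4326 -0.2242  0.008 ]] [ 0.4968 -0.2675  0.008 ] [0.109 0.109 0.11  0.109]
oblong cap top px? (array([0.65027097, 0.0810915 , 0.069364  ]), np.float64(0.0036571450425147757))
```

Pad tops measure about 9 mm and caps 67–78 mm, which agrees with the text. The mat centre is (0.497, -0.268).

```bash
python3 -m creep '[[0.0334,0.0102,0.0149,0],[0.0334,0.0102,0.0149,0],[0.0334,0.0102,0.0149,0],[0.0334,0.0102,0.0149,0],[0.0334,0.0102,0.0149,0],[0.0334,0.0102,0.0149,0],[0.0334,0.0102,0.0149,0],[0,0,0,0],[0,0,0,0],[0,0,0,0]]' | head -1;python3 go.py 0.6513 0.0820 0.033 20
```

```text
time: 3.73
pos [0.6499 0.0817 0.1174] theta 19.76 tilt deg [-0.05 -0.01] q6 1.18 
d tool [0.0016 0.0002 0.0844] len 0.084 turn -0.0042
```

```bash
python3 -m creep '[[0.0015,0,0.02,0],[0,0,0.02,0],[0,0,0.02,0],[0,0,0.015,0],[0,0,0.0085,0],[0,0,0,0],[0,0,0,0]]' - ;python3 go.py 0.6513 0.0820 0.033 20
python3 -m creep '[[0,0,0,0],[0,0,0,0],[0,0,0,0],[0,0,0,0],[0,0,0,0],[0,0,0,0],[0,0,0,0],[0,0,0,0]]' 0.015 25
```

```text
time: 4.32
position: [0.6507, 0.0829, 0.0356]
tool_rot: [0.985, 0.172, 0.0, 0.0]
ft_force: [1.1, 0.2, -0.1]
grip_width: 0.0601
grip_force: 0.0
pos [0.6507 0.0829 0.0356] theta 19.8 tilt deg [ 0.04 -0.  ] q6 1.18 
d tool [0.0002 0.001  0.0026] len 0.003 turn -0.0035
time: 4.98
position: [0.6509, 0.0831, 0.0351]
tool_rot: [0.985, 0.172, 0.0, 0.0]
ft_force: [-0.7, -0.1, 2.4]
grip_width: 0.0284
grip_force: 25.0
```

```bash
python3 -m creep '[[0,0,-0.005,0],[0,0,-0.01,0],[0,0,-0.015,0],[0,0,-0.02,0],[0,0,-0.02,0],[0,0,-0.02,0],[0,0,-0.01,0],[0,0,0,0],[0,0,0,0]]' ;python3 snap.py w4; python3 go.py 0.4968 -0.2675 0.13 20
```

```text
time: 5.73
position: [0.6506, 0.0831, 0.1351]
tool_rot: [0.985, 0.172, 0.0, 0.0]
ft_force: [-0.2, -0.8, -3.5]
grip_width: 0.0285
grip_force: 25.0
pos [0.6498 0.0831 0.1339] theta 19.81 tilt deg [-0.11  0.  ] q6 1.18 
d tool [-0.2628  0.278   0.0042] len 0.383 turn -0.0033
```

View pics/w4.png

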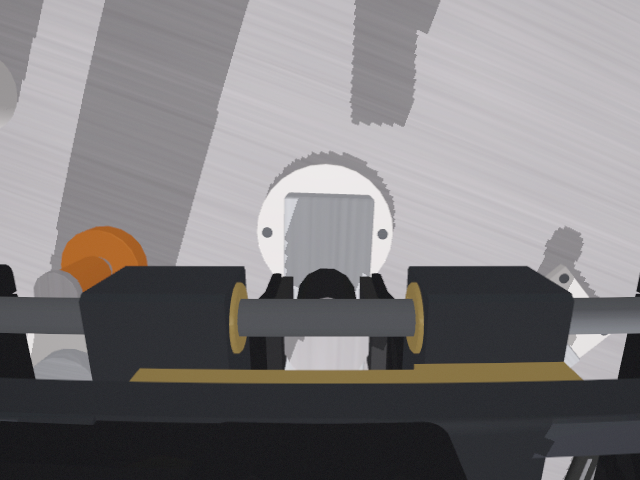

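The head is held upright: its sole edge runs (284,195)–(373,197) and the round pad is now clear. Next stop is the mat.

```bash
python3 -m creep '[[-0.01,0.0107,0,0],[-0.0202,0.0214,0,0],[-0.0202,0.0214,0,0],[-0.0202,0.0214,0,0],[-0.0202,0.0214,0,0],[-0.0202,0.0214,0,0],[-0.0202,0.0214,0,0],[-0.0202,0.0214,0,0],[-0.0202,0.0214,0,0],[-0.0202,0.0214,0,0],[-0.0202,0.0214,0,0],[-0.0202,0.0214,0,0],[-0.0202,0.0214,0,0],[-0.0102,0.0105,0,0],[0,0,0,0],[0,0,0,0],[0,0,0,0]]' |head -2; python3 go.py 0.4968 -0.2675 0.039 20
```

```text
time: 7.2
position: [0.4969, -0.2667, 0.1339]
pos [ 0.4969 -0.2667  0.1339] theta 19.78 tilt deg [-0.11  0.11] q6 0.53 
d tool [-0.0003  0.001   0.0949] len 0.095 turn -0.0038
```

```bash
python3 -m creep '[[0,0,0.015,0],[0,0,0.02,0],[0,0,0.02,0],[0,0,0.02,0],[0,0,0.01,0],[0,0,0.006,0],[0,0,0.002,0],[0,0,0,0],[0,0,0,0],[0,0,0,0]]' | sed -n 2p\;4p
python3 -m creep '[[0,0,0.001,0],[0,0,0.001,0],[0,0,0,0],[0,0,0,0]]'| sed -n 2p\;4p
```

```text
position: [0.4986, -0.2679, 0.0428]
ft_force: [-0.7, 0.5, -1.9]
position: [0.4979, -0.2675, 0.0399]
ft_force: [-0.6, -0.4, -3.3]
```

```bash
python3 -m creep '[[0,0,0.0015,0],[0,0,0.0015,0],[0,0,0,0],[0,0,0,0]]'| sed -n 2p\;4p
python3 -m creep '[[0,0,0.001,0],[0,0,0,0],[0,0,0,0]]'| sed -n 2p\;4p
python3 -m creep '[[0,0,0.001,0],[0,0,0,0],[0,0,0,0]]'| sed -n 2p\;4p
```

```text
position: [0.4977, -0.2674, 0.0365]
ft_force: [-0.8, 0.6, -3.4]
position: [0.4978, -0.2674, 0.0357]
ft_force: [-0.4, 0.5, -2.7]
position: [0.498, -0.2676, 0.0351]
ft_force: [-0.8, 0.5, -0.0]
```

```bash
python3 -m creep '[[0,0,0.0006,0],[0,0,0,0],[0,0,0,0]]'| sed -n 2p\;4p
python3 -m creep '[[0,0,0,0],[0,0,0,0],[0,0,0,0],[0,0,0,0],[0,0,0,0]]' 0.06 | sed -n 2p\;4,6p
python3 -m creep '[[0,0,-0.01,0],[0,0,-0.02,0],[0,0,-0.03,0],[0,0,-0.03,0],[0,0,-0.03,0],[0,0,0,0],[0,0,0,0]]' | sed -n 2p\;4p
python3 go.py 0.458 0.241 0.14 20
```

```text
position: [0.498, -0.2675, 0.035]
ft_force: [-1.7, 1.4, 5.2]
position: [0.4979, -0.2675, 0.034]
ft_force: [-0.2, 1.1, 1.2]
grip_width: 0.0538
grip_force: 0.0
position: [0.499, -0.2683, 0.1567]
ft_force: [-0.9, -0.3, -0.8]
pos [ 0.499  -0.2683  0.1567] theta 19.82 tilt deg [ 0.24 -0.2 ] q6 0.53 
d tool [ 0.1341 -0.4932  0.0148] len 0.511 turn -0.0031
```

```bash
python3 -m creep '[[0.0047,-0.0378,-0.0033,0],[0.0047,-0.0378,-0.0033,0],[0.0047,-0.0378,-0.0033,0],[0.0047,-0.0378,-0.0033,0],[0.0047,-0.0378,-0.0033,0],[0.0047,-0.0378,-0.0033,0],[0.0047,-0.0378,-0.0033,0],[0.0047,-0.0378,-0.0033,0],[0.0047,-0.0378,-0.0033,0],[0.0047,-0.0378,-0.0033,0],[0.0047,-0.0378,-0.0033,0],[0.0047,-0.0378,-0.0033,0],[0.0047,-0.0378,-0.0033,0],[0,0,0,0],[0,0,0,0],[0,0,0,0]]' | head -2; python3 snap.py w5
cat > caps.py <<'E'
import sys,pickle
from h import *
# image key, guess x y -> cap (z .076) and sole (z .024) circles near predicted pixel
w=pickle.load(open(sys.argv[1]+'.pkl','rb'));X=np.array([float(sys.argv[2]),float(sys.argv[3])])
g=cv2.cvtColor(w['img'],cv2.COLOR_RGB2GRAY)
for n,z,r in(('cap',.076,.015),('sole',.024,.031)):
    p=proj(w,[[*X,z]])[0];rp=np.linalg.norm(proj(w,[[X[0],X[1]+r,z]])[0]-p);k=int(rp*1.7)
    x,y=(p-k).astype(int).clip(0);s=g[y:y+2*k,x:x+2*k]
    c=cv2.HoughCircles(cv2.resize(s,None,fx=4,fy=4,interpolation=2),cv2.HOUGH_GRADIENT,1.5,8,param1=60,param2=12,minRadius=int(rp*3.7),maxRadius=int(rp*4.4))
    print(n,'pred',p.round(1),round(rp,1))
    for t in ([] if c is None else c[0][:3]):
        q=t[:2]/4-.375+[x,y];print('  ',q.round(1),round(t[2]/4,1),plane(w,[q],z)[0].round(4))
E
python3 caps.py w5 0.459 0.240;  python3 go.py 0.459 0.240 0.14 20
```

```text
time: 11.78
position: [0.388, 0.2151, 0.1962]
cap pred [326.7 127.3] 22.0
   [324.1 112.3] 21.3 [0.4678 0.2451 0.076 ]
   [331.6 115.7] 23.8 [0.4674 0.2395 0.076 ]
   [332.3 113.8] 21.7 [0.4687 0.2395 0.076 ]
sole pred [326.6 129.8] 38.4
   [325.7 129.8] 38.8 [0.4588 0.2407 0.024 ]
   [326.1 127.6] 36.6 [0.4605 0.241  0.024 ]
   [326.4 132.4] 36.2 [0.457  0.2394 0.024 ]
pos [0.3884 0.2146 0.1963] theta 19.78 tilt deg [-0.11 -0.06] q6 1.48 
d tool [ 0.0752 -0.      0.0562] len 0.094 turn -0.0039
```

View pics/w5.png

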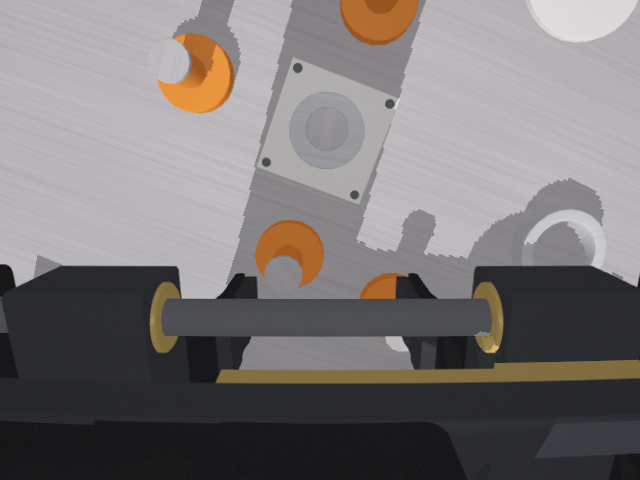

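The view is straight down on the round head: cap at (326,129), sole at (326,130), giving (0.4588, 0.2405). The decoys are well clear of the fingers.

```bash
python3 -m creep '[[0.025,0,0.0187,0],[0.025,0,0.0187,0],[0.025,0,0.0187,0],[0,0,0,0],[0,0,0,0]]' | head -2; python3 go.py 0.4588 0.2405 0.035 20
```

```text
time: 12.25
position: [0.4599, 0.2389, 0.1392]
pos [0.4599 0.2389 0.1392] theta 19.62 tilt deg [-0.21 -0.07] q6 1.49 
d tool [-1.000e-04 -1.800e-03  1.042e-01] len 0.104 turn -0.0067
```

```bash
python3 -m creep '[[0,-0.0015,0.02,0],[0,0,0.025,0],[0,0,0.025,0],[0,0,0.02,0],[0,0,0.01,0],[0,0,0.004,0],[0,0,0,0],[0,0,0,0]]' | sed -n 2p\;4p; python3 go.py 0.4588 0.2405 0.035 20
```

```text
position: [0.4593, 0.2422, 0.0379]
ft_force: [-0.7, -0.1, -0.4]
pos [0.4593 0.2422 0.0379] theta 19.78 tilt deg [0.07 0.02] q6 1.5 
d tool [-0.0011  0.0014  0.0029] len 0.003 turn -0.0039
```

```bash
python3 -m creep '[[-0.001,0.001,0.002,0],[0,0,0,0],[0,0,0,0]]' | sed -n 2p
python3 -m creep '[[0,0,0,0],[0,0,0,0],[0,0,0,0],[0,0,0,0],[0,0,0,0],[0,0,0,0],[0,0,0,0],[0,0,0,0]]' 0.015 25 | sed -n 2p\;4,6p
python3 -m creep '[[0,0,-0.005,0],[0,0,-0.01,0],[0,0,-0.015,0],[0,0,-0.02,0],[0,0,-0.025,0],[0,0,-0.025,0],[0,0,-0.01,0],[0,0,0,0],[0,0,0,0]]' | sed -n 2p\;4,6p; python3 go.py 0.6504 0.084 0.145 20
```

```text
position: [0.4586, 0.2412, 0.0357]
position: [0.4584, 0.2409, 0.035]
ft_force: [1.4, -1.4, 0.5]
grip_width: 0.0287
grip_force: 25.0
position: [0.458, 0.2411, 0.1451]
ft_force: [-0.1, -0.2, -3.0]
grip_width: 0.0281
grip_force: 25.0
pos [0.458  0.2411 0.1451] theta 19.82 tilt deg [0.03 0.01] q6 1.49 
d tool [1.278e-01 2.131e-01 2.000e-04] len 0.248 turn -0.0032
```

```bash
python3 -m creep '[[0.0071,0.0118,0,0],[0.0142,0.0237,0,0],[0.0142,0.0237,0,0],[0.0142,0.0237,0,0],[0.0142,0.0237,0,0],[0.0142,0.0237,0,0],[0.0142,0.0237,0,0],[0.0142,0.0237,0,0],[0.0142,0.0237,0,0],[0.0071,0.0118,0,0],[0,0,0,0],[0,0,0,0],[0,0,0,0],[0,0,0,0]]' |sed -n 2p\;4p; python3 go.py 0.6504 0.084 0.039 20
```

```text
position: [0.649, 0.0845, 0.1436]
ft_force: [0.1, 0.1, -3.6]
pos [0.649  0.0845 0.1436] theta 19.85 tilt deg [-0.2   0.02] q6 1.18 
d tool [0.0015 0.0011 0.1046] len 0.105 turn -0.0026
```

```bash
python3 -m creep '[[0.0015,0.001,0.015,0],[0,0,0.02,0],[0,0,0.025,0],[0,0,0.02,0],[0,0,0.015,0],[0,0,0.007,0],[0,0,0.002,0],[0,0,0,0],[0,0,0,0],[0,0,0,0]]' | sed -n 2p\;4p
python3 -m creep '[[0,0,0,0],[0,0,0,0],[0,0,0,0]]'| sed -n 2p\;4p;python3 go.py 0.6504 0.084 0.035 20
```

```text
position: [0.6536, 0.0836, 0.0424]
ft_force: [-0.1, 0.1, -3.8]
position: [0.6528, 0.0834, 0.0416]
ft_force: [-0.6, 0.5, -3.6]
pos [0.6528 0.0834 0.0416] theta 19.81 tilt deg [ 0.06 -0.  ] q6 1.18 
d tool [-0.0021 -0.0014  0.0066] len 0.007 turn -0.0033
```

```bash
python3 -m creep '[[-0.002,-0.0012,0.002,0],[0,0,0.002,0],[0,0,0,0],[0,0,0,0],[0,0,0,0]]'| sed -n 2p\;4p
python3 -m creep '[[0,0,0.001,0],[0,0,0,0],[0,0,0,0]]'| sed -n 2p\;4p
```

```text
position: [0.6502, 0.0839, 0.0368]
ft_force: [-0.9, -0.8, -3.3]
position: [0.6502, 0.0839, 0.0359]
ft_force: [-0.6, -0.4, -3.4]
```

```bash
python3 -m creep '[[0,0,0.0008,0],[0,0,0,0],[0,0,0,0]]'| sed -n 2p\;4p
python3 -m creep '[[0,0,0.0005,0],[0,0,0,0],[0,0,0,0]]'| sed -n 2p\;4p
```

```text
position: [0.6502, 0.0839, 0.0351]
ft_force: [-0.4, -0.4, -2.9]
position: [0.6504, 0.0837, 0.035]
ft_force: [-0.9, 0.2, 0.0]
```

```bash
python3 -m creep '[[0,0,0.0005,0],[0,0,0,0],[0,0,0,0]]'| sed -n 2p\;4p
python3 -m creep '[[0,0,0,0],[0,0,0,0],[0,0,0,0],[0,0,0,0],[0,0,0,0]]' 0.06 | sed -n 2p\;4,6p
python3 -m creep '[[0,0,-0.01,0],[0,0,-0.02,0],[0,0,-0.03,0],[0,0,-0.03,0],[0,0,-0.03,0],[0,0,-0.03,0],[0,0,-0.01,0],[0,0,0,0],[0,0,0,0]]' | sed -n 2p\;4p
python3 go.py 0.535 -0.13 0.195 20
```

```text
position: [0.6504, 0.0836, 0.0348]
ft_force: [-1.0, -1.6, 3.6]
position: [0.6502, 0.084, 0.0339]
ft_force: [-0.2, -0.3, -0.5]
grip_width: 0.0538
grip_force: 0.0
position: [0.6499, 0.0839, 0.1943]
ft_force: [-0.1, -0.5, -0.2]
pos [0.6499 0.0839 0.1943] theta 19.81 tilt deg [0.02 0.  ] q6 1.18 
d tool [-0.1806  0.1623 -0.0007] len 0.243 turn -0.0032
```

```bash
python3 -m creep '[[-0.0258,0.0232,0,0],[-0.0258,0.0232,0,0],[-0.0258,0.0232,0,0],[-0.0258,0.0232,0,0],[-0.0258,0.0232,0,0],[-0.0258,0.0232,0,0],[-0.0258,0.0232,0,0],[0,0,0,0],[0,0,0,0],[0,0,0,0]]' |sed -n 2p; python3 snap.py w6; python3 caps.py w6 0.6145 -0.1008
python3 - <<'E'
from h import *
import pickle
w=pickle.load(open('w6.pkl','rb'))
p=proj(w,[[.6145,-.1008,.024]])[0];x,y=(p-65).astype(int).clip(0)
g=np.ascontiguousarray(cv2.cvtColor(w['img'],cv2.COLOR_RGB2GRAY)[y:y+130,x:x+130])
L=cv2.createLineSegmentDetector().detect(g)[0][:,0]+np.array([x,y,x,y])
u=np.radians(62.2);U=np.array([np.cos(u),np.sin(u)]);V=np.array([-U[1],U[0]])
for l in L:
    if np.hypot(*(l[2:]-l[:2]))<20: continue
    a,b=plane(w,l.reshape(2,2),.024)[:,:2];d=(a+b)/2-[.6145,-.1008]
    print(l.round(0),'len',round(np.linalg.norm(b-a),3),'ang',round(np.degrees(np.arctan2(*(b-a)[::-1]))%180,1),'uv offset',(d@U).round(4),(d@V).round(4))
print(proj(w,[[.6504,.084,.024]]))
E
python3 go.py 0.6145 -0.1008 0.14 20
```

```text
position: [0.5345, -0.1295, 0.1925]
cap pred [326.2 112.2] 22.4
   [327.2 112.1] 21.3 [ 0.6148 -0.1014  0.076 ]
   [327.6 114.3] 23.0 [ 0.6136 -0.1021  0.076 ]
   [329.4  97.4] 21.4 [ 0.6242 -0.0996  0.076 ]
sole pred [326.3 117.2] 39.1
   [326.9 129.2] 42.5 [ 0.6059 -0.1045  0.024 ]
   [322.8 132.6] 42.1 [ 0.6022 -0.1022  0.024 ]
   [316.1 125.1] 38.4 [ 0.6059 -0.0951  0.024 ]
[335.  52. 261. 124.] len 0.081 ang 152.5 uv offset 0.0318 0.0023
[316.  95. 324.  76.] len 0.015 ang 175.8 uv offset 0.0215 -0.0125
[332. 181. 389. 128.] len 0.063 ang 152.4 uv offset -0.0405 -0.0007
[261. 158. 282. 181.] len 0.025 ang 62.6 uv offset -0.0003 0.0613
[373. 119. 353.  94.] len 0.025 ang 61.8 uv offset -0.0136 -0.0272
[321.  76. 285. 111.] len 0.039 ang 152.5 uv offset 0.0258 0.0015
[377. 120. 328. 166.] len 0.054 ang 152.5 uv offset -0.0294 -0.0015
[324. 166. 279. 116.] len 0.054 ang 62.2 uv offset -0.0007 0.0273
[331.  67. 353.  92.] len 0.025 ang 62.3 uv offset 0.013 -0.0286
[[116.38583191  -9.27453899]]
pos [ 0.535  -0.1291  0.1929] theta 19.84 tilt deg [-0.12  0.09] q6 0.78 
d tool [0.0845 0.0005 0.0528] len 0.1 turn -0.0028
```

View pics/w6.png

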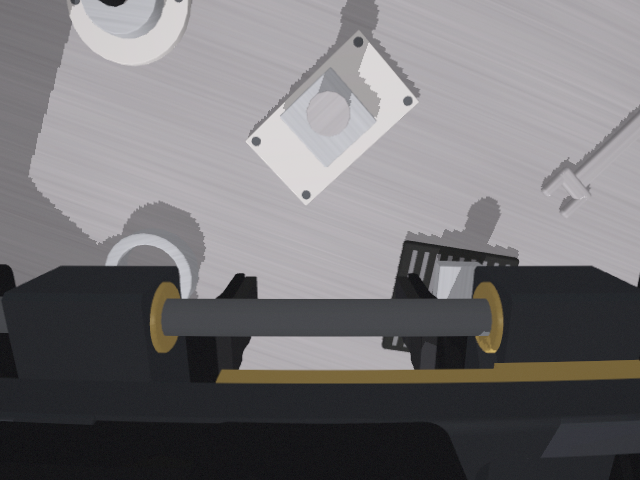

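The square head's cap is at (327,112) and its sole yaw is 62.3°. The round head's pad is only partly visible, at (130,10). Grasping the square head now.

```bash
python3 -m creep '[[0.028,0,0.018,0],[0.028,0,0.018,0],[0.028,0,0.018,0],[0,0,0,0],[0,0,0,0],[0,0,0,0]]' | sed -n 2p; python3 go.py 0.6143 -0.1015 0.035 20
```

```text
position: [0.6139, -0.1001, 0.1395]
pos [ 0.6139 -0.1001  0.1395] theta 19.95 tilt deg [-0.11  0.03] q6 0.88 
d tool [0.     0.0016 0.1045] len 0.105 turn -0.0009
```

```bash
python3 -m creep '[[0,0.0015,0.02,0],[0,0,0.025,0],[0,0,0.025,0],[0,0,0.02,0],[0,0,0.01,0],[0,0,0.004,0],[0,0,0,0],[0,0,0,0],[0,0,0,0]]' | sed -n 2p\;4p; python3 go.py 0.6143 -0.1015 0.035 20
```

```text
position: [0.6159, -0.1035, 0.0378]
ft_force: [1.0, 0.4, -0.1]
pos [ 0.6159 -0.1035  0.0378] theta 19.81 tilt deg [ 0.16 -0.06] q6 0.88 
d tool [-0.0009 -0.0024  0.0028] len 0.004 turn -0.0033
```

```bash
python3 -m creep '[[-0.0005,-0.0015,0.0025,0],[0,0,0,0],[0,0,0,0]]' | sed -n 2p
python3 -m creep '[[0,0,0,0],[0,0,0,0],[0,0,0,0],[0,0,0,0],[0,0,0,0],[0,0,0,0],[0,0,0,0],[0,0,0,0]]' 0.015 25 | sed -n 2p\;4,6p
python3 -m creep '[[0,0,-0.005,0],[0,0,-0.01,0],[0,0,-0.015,0],[0,0,-0.02,0],[0,0,-0.025,0],[0,0,-0.025,0],[0,0,-0.01,0],[0,0,0,0],[0,0,0,0]]' | sed -n 2p\;4,6p; python3 go.py 0.457 0.2395 0.145 47.2
```

```text
position: [0.614, -0.1017, 0.0341]
position: [0.6139, -0.1019, 0.0336]
ft_force: [0.4, 0.0, 1.1]
grip_width: 0.0288
grip_force: 25.0
position: [0.6137, -0.1017, 0.1439]
ft_force: [-0.9, -0.0, -2.6]
grip_width: 0.0287
grip_force: 25.0
pos [ 0.6137 -0.1017  0.1439] theta 19.82 tilt deg [ 0.03 -0.01] q6 0.88 
d tool [-0.0318 -0.3741 -0.0012] len 0.375 turn -0.478
```

```bash
python3 -m creep '[[-0.0012,-0.0144,0,0],[-0.00245,-0.0288,0,0],[-0.00245,-0.0288,0,0],[-0.00245,-0.0288,0,0],[-0.00245,-0.0288,0,0],[-0.00245,-0.0288,0,0],[-0.00245,-0.0288,0,0],[-0.00245,-0.0288,0,0],[-0.00245,-0.0288,0,0],[-0.00245,-0.0288,0,0],[-0.00245,-0.0288,0,0],[-0.00245,-0.0288,0,0],[-0.00245,-0.0288,0,0],[-0.0012,-0.0144,0,0],[0,0,0,-0.08],[0,0,0,-0.08],[0,0,0,-0.08],[0,0,0,-0.08],[0,0,0,-0.08],[0,0,0,-0.078]]' | sed -n 2p\;4p; python3 -m creep '[[0,0,0,0],[0,0,0,0],[0,0,0,0]]'|sed -n 2p;python3 go.py 0.457 0.2395 0.038 47.2; python3 snap.py w7
```

```text
position: [0.4545, 0.2398, 0.1419]
ft_force: [-0.5, 0.2, -2.7]
position: [0.4559, 0.2397, 0.1428]
pos [0.4559 0.2397 0.1428] theta 47.12 tilt deg [-0.13 -0.03] q6 1.02 
d tool [0.0008 0.0011 0.1048] len 0.105 turn -0.0014
```

View pics/w7.png

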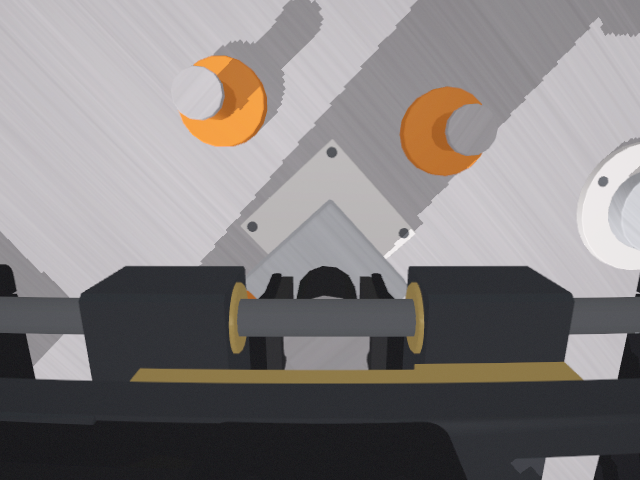

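The held square sole's corner at (331,201) lines up with the pad corner at (333,140), and the sides look parallel. Lowering.

```bash
python3 -m creep '[[0,0.001,0.015,0],[0,0,0.02,0],[0,0,0.025,0],[0,0,0.02,0],[0,0,0.015,0],[0,0,0.006,0],[0,0,0.002,0],[0,0,0,0],[0,0,0,0],[0,0,0,0],[0,0,0,0],[0,0,0,0]]' | sed -n 2p\;4p;python3 go.py 0.457 0.2395 0.0345 47.2
```

```text
position: [0.4583, 0.2391, 0.0414]
ft_force: [-0.2, 0.9, -3.2]
pos [0.4583 0.2391 0.0414] theta 47.2 tilt deg [0.09 0.03] q6 1.01 
d tool [-0.0006 -0.0012  0.0069] len 0.007 turn -0.0
```

```bash
python3 -m creep '[[-0.0005,-0.001,0.002,0],[0,0,0.002,0],[0,0,0.001,0],[0,0,0,0],[0,0,0,0],[0,0,0,0]]'| sed -n 2p\;4p
python3 -m creep '[[0,0,0.001,0],[0,0,0,0],[0,0,0,0]]'| sed -n 2p\;4p
python3 -m creep '[[0,0,0.0007,0],[0,0,0,0],[0,0,0,0]]'| sed -n 2p\;4p
```

```text
position: [0.4567, 0.2393, 0.0355]
ft_force: [-0.0, 0.2, -3.5]
position: [0.4567, 0.2393, 0.0346]
ft_force: [-0.8, 0.4, -1.8]
position: [0.4567, 0.2393, 0.0339]
ft_force: [-0.6, 0.2, -3.3]
```

```bash
python3 -m creep '[[0,0,0.0005,0],[0,0,0,0],[0,0,0,0]]'| sed -n 2p\;4p
python3 -m creep '[[0,0,0.0004,0],[0,0,0,0],[0,0,0,0]]'| sed -n 2p\;4p
```

```text
position: [0.4568, 0.2393, 0.0336]
ft_force: [0.2, -0.5, -0.4]
position: [0.4568, 0.2393, 0.0335]
ft_force: [-1.7, -0.7, 3.6]
```

```bash
python3 -m creep '[[0,0,0,0],[0,0,0,0],[0,0,0,0],[0,0,0,0],[0,0,0,0]]' 0.06 | sed -n 2p\;4,6p
python3 -m creep '[[0,0,-0.01,0],[0,0,-0.02,0],[0,0,-0.03,0],[0,0,-0.03,0],[0,0,-0.03,0],[0,0,-0.03,0],[0,0,-0.01,0],[0,0,0,0],[0,0,0,0]]' | sed -n 2p\;4p
python3 go.py 0.44 -0.33 0.195 47.2
```

```text
position: [0.4568, 0.2393, 0.0329]
ft_force: [-0.1, 0.1, -0.1]
grip_width: 0.054
grip_force: 0.0
position: [0.4565, 0.2392, 0.1933]
ft_force: [-0.0, -0.6, -1.3]
pos [0.4565 0.2392 0.1933] theta 47.2 tilt deg [0.04 0.01] q6 1.01 
d tool [-0.4288  0.3746 -0.0018] len 0.569 turn 0.0001
```

```bash
python3 -m creep '[[-0.0268,0.0234,0,0],[-0.0268,0.0234,0,0],[-0.0268,0.0234,0,0],[0,0,0,0],[0,0,0,0]]'|sed -n 2p; python3 snap.py w8
python3 -m creep '[[-0.0268,0.0234,0,0],[-0.0268,0.0234,0,0],[-0.0268,0.0234,0,0],[-0.0268,0.0234,0,0],[-0.0268,0.0234,0,0],[-0.0268,0.0234,0,0],[-0.0268,0.0234,0,0],[-0.0268,0.0234,0,0],[-0.0268,0.0234,0,0],[-0.0268,0.0234,0,0],[-0.0268,0.0234,0,0],[-0.0268,0.0234,0,0],[-0.0268,0.0234,0,0],[0,0,0,0],[0,0,0,0],[0,0,0,0]]'|sed -n 2p; python3 snap.py w9
cat > lines.py <<'E'
import sys,pickle
from h import *
w=pickle.load(open(sys.argv[1]+'.pkl','rb'));X=np.array(list(map(float,sys.argv[2:4])));u=np.radians(float(sys.argv[4]));hw=int(sys.argv[5])
p=proj(w,[[*X,.024]])[0];x,y=(p-hw).astype(int).clip(0)
g=np.ascontiguousarray(cv2.cvtColor(w['img'],cv2.COLOR_RGB2GRAY)[y:y+2*hw,x:x+2*hw])
L=cv2.createLineSegmentDetector().detect(g)[0][:,0]+np.array([x,y,x,y])
U=np.array([np.cos(u),np.sin(u)]);V=np.array([-U[1],U[0]])
for l in L:
    a,b=plane(w,l.reshape(2,2),.024)[:,:2];d=(a+b)/2-X;t=np.degrees(np.arctan2(*(b-a)[::-1]))%180
    if np.hypot(*(l[2:]-l[:2]))<18 or min(abs((t-np.degrees(u)+45)%90-45),90)>8: continue
    print(l.round(0),'len',round(np.linalg.norm(b-a),3),'ang',round(t,1),'uv',(d@U).round(4),(d@V).round(4))
E
python3 lines.py w8 .457 .2395 0 65; python3 caps.py w8 .457 .2395; echo; python3 lines.py w9 .498 -.2675 17.7 65; python3 caps.py w9 .498 -.2675; python3 go.py .498 -.2675 .14 47.2
```

```text
position: [0.4523, 0.1311, 0.1912]
position: [0.4402, -0.3278, 0.1919]
[177. 113. 199.  89.] len 0.026 ang 180.0 uv -0.0188 0.0386
[200.  85. 228.  55.] len 0.033 ang 0.2 uv 0.0128 0.0403
[281. 170. 265. 184.] len 0.017 ang 177.8 uv -0.0117 -0.0511
[223.  55. 173. 109.] len 0.058 ang 0.0 uv -0.0029 0.0427
[302. 100. 261.  55.] len 0.046 ang 89.7 uv 0.0475 -0.0004
[289. 124. 243. 169.] len 0.053 ang 179.5 uv 0.0013 -0.0295
[195. 114. 210.  97.] len 0.019 ang 3.3 uv -0.0131 0.0282
[241.  70. 289. 122.] len 0.055 ang 89.7 uv 0.0286 -0.0017
[173. 129. 227. 184.] len 0.061 ang 89.6 uv -0.0436 0.0018
[261. 183. 278. 168.] len 0.019 ang 178.9 uv -0.0129 -0.0483
[211.  97. 237.  69.] len 0.03 ang 179.5 uv 0.0118 0.0278
[299. 149. 280. 167.] len 0.022 ang 0.3 uv 0.0091 -0.0495
[212. 142. 197. 126.] len 0.017 ang 90.9 uv -0.0279 0.0116
[238. 169. 213. 143.] len 0.029 ang 90.1 uv -0.0283 -0.0121
[241. 166. 285. 123.] len 0.05 ang 179.4 uv 0.0006 -0.027
cap pred [222.1 116.1] 23.2
   [221.1 116.9] 24.0 [0.4561 0.2396 0.076 ]
   [223.3 117.3] 22.0 [0.4571 0.2384 0.076 ]
   [222.6 115.4] 22.3 [0.4
[... 1306 characters left out ...]
. 155. 303. 111.] len 0.042 ang 11.9 uv -0.0255 0.0232
[362. 122. 383.  94.] len 0.027 ang 11.6 uv 0.0252 -0.0258
[298. 110. 269. 151.] len 0.04 ang 10.7 uv -0.0255 0.0271
[347. 102. 331.  93.] len 0.014 ang 107.7 uv 0.0185 0.0013
cap pred [329.  114.9] 22.9
   [327.7 116.7] 22.6 [ 0.4966 -0.2678  0.076 ]
   [325.1 117.4] 24.8 [ 0.4949 -0.267   0.076 ]
   [330.3 117.8] 24.8 [ 0.4974 -0.2695  0.076 ]
sole pred [328.7 119.5] 39.9
   [308.1 123.1] 42.3 [ 0.484  -0.2583  0.024 ]
   [317.4 133.6] 42.3 [ 0.4839 -0.2694  0.024 ]
   [325.7 132.8] 43.5 [ 0.4892 -0.2735  0.024 ]
pos [ 0.4401 -0.3274  0.1921] theta 47.3 tilt deg [-0.1   0.16] q6 -0.1 
d tool [0.0832 0.0021 0.0522] len 0.098 turn 0.0018
```

View pics/w8.png

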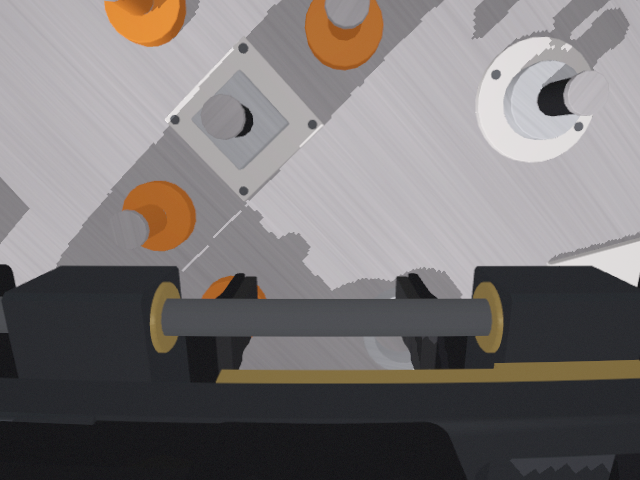

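View pics/w9.png

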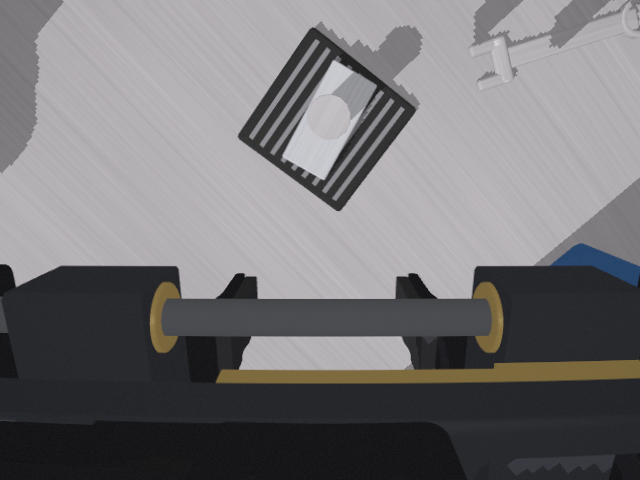

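The square head is centred on its pad, with edges at ±28 mm and parallel to the pad. The oblong head stands on the mat with its cap at (328,117), centre (0.497, -0.268), yaw about 17.4°. Now to grasp it.

```bash
python3 -m creep '[[0.0275,0.0005,0.018,0],[0.0275,0.0005,0.018,0],[0.0275,0.0005,0.018,0],[0,0,0,0],[0,0,0,0],[0,0,0,0]]' | sed -n 2p
python3 go.py 0.497 -0.2678 0.035 47.2
```

```text
position: [0.4974, -0.2691, 0.1393]
pos [ 0.4974 -0.2691  0.1393] theta 47.34 tilt deg [-0.03 -0.  ] q6 0.05 
d tool [ 0.0007 -0.0011  0.1043] len 0.104 turn 0.0025
```

```bash
python3 -m creep '[[0,-0.001,0.02,0],[0,0,0.025,0],[0,0,0.025,0],[0,0,0.02,0],[0,0,0.01,0],[0,0,0.004,0],[0,0,0,0],[0,0,0,0],[0,0,0,0],[0,0,0,0]]' | sed -n 2p\;4p; python3 go.py 0.497 -0.2678 0.035 47.2
```

```text
position: [0.4972, -0.2702, 0.0363]
ft_force: [0.0, 0.2, 0.4]
pos [ 0.4972 -0.2702  0.0363] theta 47.2 tilt deg [ 0.11 -0.09] q6 0.05 
d tool [ 0.0016 -0.0018  0.0013] len 0.003 turn -0.0
```

```bash
python3 -m creep '[[0.0013,-0.0015,0.001,0],[0,0,0,0],[0,0,0,0],[0,0,0,0]]' | sed -n 2p
python3 -m creep '[[0,0,0,0],[0,0,0,0],[0,0,0,0],[0,0,0,0],[0,0,0,0],[0,0,0,0],[0,0,0,0],[0,0,0,0]]' 0.015 25 | sed -n 2p\;4,6p
python3 -m creep '[[0,0,-0.005,0],[0,0,-0.01,0],[0,0,-0.015,0],[0,0,-0.02,0],[0,0,-0.025,0],[0,0,-0.025,0],[0,0,-0.01,0],[0,0,0,0],[0,0,0,0]]' | sed -n 2p\;4,6p; python3 go.py 0.6142 -0.1052 0.145 2.2
```

```text
position: [0.4964, -0.2675, 0.0342]
position: [0.4967, -0.2679, 0.0341]
ft_force: [1.4, -0.7, -0.4]
grip_width: 0.0286
grip_force: 25.0
position: [0.496, -0.2673, 0.1442]
ft_force: [-0.4, 0.4, -2.8]
grip_width: 0.029
grip_force: 25.0
pos [ 0.496  -0.2673  0.1442] theta 47.2 tilt deg [ 0.01 -0.01] q6 0.05 
d tool [ 0.1993 -0.0234 -0.0008] len 0.201 turn 0.7854
```

```bash
python3 -m creep '[[0.0124,-0.0015,0,0],[0.0249,-0.0029,0,0],[0.0249,-0.0029,0,0],[0.0249,-0.0029,0,0],[0.0249,-0.0029,0,0],[0.0249,-0.0029,0,0],[0.0249,-0.0029,0,0],[0.0249,-0.0029,0,0],[0.0125,-0.0015,0,0],[0,0,0,0.0873],[0,0,0,0.0873],[0,0,0,0.0873],[0,0,0,0.0873],[0,0,0,0.0873],[0,0,0,0.0873],[0,0,0,0.0873],[0,0,0,0.0873],[0,0,0,0.0873],[0,0,0,0]]' | sed -n 2p\;4p; python3 -m creep '[[0,0,0,0],[0,0,0,0],[0,0,0,0]]'|sed -n 2p;python3 go.py 0.6143 -0.1052 0.038 2.2
```

```text
position: [0.6134, -0.1051, 0.1424]
ft_force: [-0.5, 0.7, -3.0]
position: [0.6142, -0.1054, 0.1435]
pos [ 0.6142 -0.1054  0.1435] theta 2.25 tilt deg [-0.06  0.02] q6 1.18 
d tool [ 0.0002 -0.0002  0.1055] len 0.106 turn 0.001
```

```bash
python3 -m creep '[[0,0,0.015,0],[0,0,0.02,0],[0,0,0.025,0],[0,0,0.02,0],[0,0,0.015,0],[0,0,0.006,0],[0,0,0.002,0],[0,0,0,0],[0,0,0,0],[0,0,0,0],[0,0,0,0],[0,0,0,0]]' | sed -n 2p\;4p;python3 snap.py w10;python3 go.py 0.6143 -0.1052 0.0345 2.2
```

```text
position: [0.6151, -0.1058, 0.042]
ft_force: [-0.2, 0.8, -3.8]
pos [ 0.615  -0.1057  0.0418] theta 2.19 tilt deg [ 0.07 -0.03] q6 1.18 
d tool [-0.0007 -0.0006  0.0073] len 0.007 turn -0.0002
```

```bash
python3 -m creep '[[-0.0005,-0.0005,0.002,0],[0,0,0.002,0],[0,0,0.0015,0],[0,0,0,0],[0,0,0,0],[0,0,0,0]]'| sed -n 2p\;4p
python3 -m creep '[[0,0,0.001,0],[0,0,0,0],[0,0,0,0]]'| sed -n 2p\;4p
python3 -m creep '[[0,0,0.0005,0],[0,0,0,0],[0,0,0,0]]'| sed -n 2p\;4p
```

```text
position: [0.614, -0.1051, 0.0354]
ft_force: [0.5, -0.1, -2.5]
position: [0.614, -0.1051, 0.0345]
ft_force: [-0.9, 0.4, -3.1]
position: [0.6142, -0.1052, 0.0341]
ft_force: [0.4, -0.1, -3.1]
```

```bash
python3 -m creep '[[0,0,0.0005,0],[0,0,0,0],[0,0,0,0]]'| sed -n 2p\;4p
python3 -m creep '[[0,0,0.0004,0],[0,0,0,0],[0,0,0,0]]'| sed -n 2p\;4p
```

```text
position: [0.6142, -0.1053, 0.034]
ft_force: [-0.5, 0.3, 2.0]
position: [0.6142, -0.1053, 0.0339]
ft_force: [-1.8, -0.6, 6.0]
```

Contact felt, so I release, rise and back off to check.

```bash
python3 -m creep '[[0,0,0,0],[0,0,0,0],[0,0,0,0],[0,0,0,0],[0,0,0,0]]' 0.06 | sed -n 2p\;4,6p
python3 -m creep '[[0,0,-0.01,0],[0,0,-0.02,0],[0,0,-0.03,0],[0,0,-0.03,0],[0,0,-0.03,0],[0,0,-0.03,0],[0,0,-0.01,0],[0,0,0,0],[-0.03,-0.02,0,0],[-0.03,-0.02,0,0],[-0.03,-0.02,0,0],[-0.03,-0.01,0,0],[0,0,0,0],[0,0,0,0],[0,0,0,0]]' | sed -n 1,2p\;4p
python3 snap.py w11
python3 lines.py w11 .6143 -.1052 -27.55 75; python3 caps.py w11 .6143 -.1052; echo round; python3 caps.py w11 .6504 .084; echo round w8; python3 caps.py w8 .6504 .084
```

```text
position: [0.6141, -0.105, 0.0329]
ft_force: [-1.0, 0.8, 0.3]
grip_width: 0.0539
grip_force: 0.0
time: 39.83
position: [0.4919, -0.0399, 0.1925]
ft_force: [0.7, -0.8, -0.8]
[488.  27. 446.  -0.] len 0.039 ang 62.6 uv 0.0578 -0.0124
[400.  -0. 339. 109.] len 0.093 ang 152.5 uv -0.0072 0.0378
[394. 128. 364. 110.] len 0.028 ang 62.1 uv -0.0443 0.0059
[398.  53. 367. 109.] len 0.048 ang 152.9 uv -0.0186 0.0185
[418. 149. 488.  35.] len 0.101 ang 152.4 uv 0.0025 -0.0345
[339. 128. 374. 149.] len 0.033 ang 62.5 uv -0.0663 0.0134
[456.  31. 435.  17.] len 0.019 ang 62.4 uv 0.0426 -0.0024
[371.  96. 420.   9.] len 0.074 ang 152.2 uv 0.0048 0.0206
[436.  85. 410. 131.] len 0.04 ang 152.9 uv -0.0194 -0.0205
cap pred [431.2  58.9] 22.6
   [430.3  57.7] 24.1 [ 0.615  -0.1045  0.076 ]
   [432.2  59.2] 22.1 [ 0.6141 -0.1058  0.076 ]
   [434.4  59.2] 24.1 [ 0.6142 -0.1073  0.076 ]
sole pred [414.3  72.5] 39.3
   [446.4  47.8] 40.3 [ 0.6339 -0.129   0.024 ]
   [407.8  90.2] 39.5 [ 0.6008 -0.1011  0.024 ]
   [421.3  94.3] 42.8 [ 0.5982 -0.1122  0.024 ]
round
cap pred [143.3  -9.9] 22.5
   [171.6   8.1] 21.5 [0.6397 0.0656 0.076 ]
   [173.1   6.2] 23.7 [0.6408 0.0646 0.076 ]
   [148.7  41.8] 23.3 [0.6187 0.0816 0.076 ]
sole pred [172.8  14.7] 39.3
   [181.6  23.8] 36.7 [0.6439 0.0773 0.024 ]
   [171.4  17.4] 41.5 [0.6484 0.0852 0.024 ]
   [178.6  22.3] 39.6 [0.6449 0.0796 0.024 ]
round w8
cap pred [587.4  91.1] 21.4
   [584.9  95.3] 22.0 [0.6475 0.0829 0.076 ]
   [585.7  93.4] 22.0 [0.6486 0.0835 0.076 ]
   [590.6  93.4] 22.9 [0.6512 0.0812 0.076 ]
sole pred [547.1  98.6] 38.1
   [543.2 103.6] 40.3 [0.6457 0.0831 0.024 ]
   [540.6 103.9] 37.8 [0.6439 0.0843 0.024 ]
   [551.1 100.9] 40.3 [0.6518 0.0804 0.024 ]
```

View pics/w11.png

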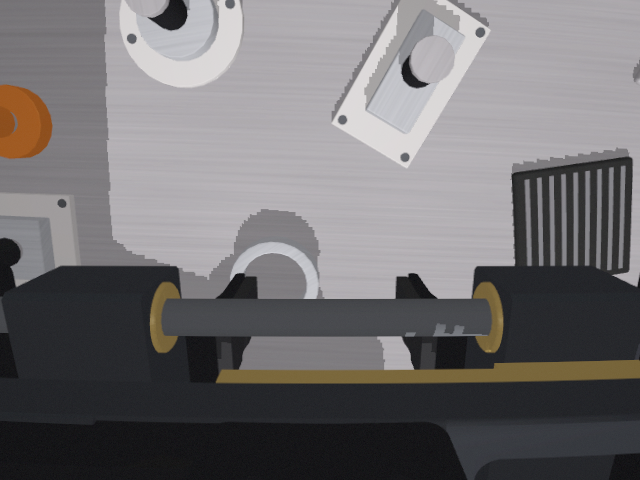

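The oblong head's edges sit at ±43.5 and ±20.5 mm about its pad centre, parallel within 0.5°. The last check is the round head, from closer.

```bash
python3 -m creep '[[0,-0.03,0,0],[0.01,-0.03,0,0],[0.01,-0.03,0,0],[0.01,-0.03,0,0],[0,0,0,0],[0,0,0,0],[0,0,0,0]]' | sed -n 1,2p
python3 snap.py w12; python3 caps.py w12 .6504 .084
python3 - <<'E'
from h import *
import pickle
w=pickle.load(open('w12.pkl','rb'));p=proj(w,[[.6504,.084,.03]])[0].astype(int);print(p)
x,y=max(p[0]-75,0),max(p[1]-75,0)
cv2.imwrite('pics/w12c.png',cv2.resize(w['img'][y:y+150,x:x+150,::-1],None,fx=4,fy=4,interpolation=2));print(x,y)
E
```

```text
time: 40.47
position: [0.5175, 0.0809, 0.1927]
cap pred [328.4  36.9] 23.0
   [330.1  36.9] 23.0 [0.6504 0.0829 0.076 ]
   [329.7  39.6] 23.0 [0.6488 0.0831 0.076 ]
   [327.8  38.4] 25.0 [0.6494 0.0844 0.076 ]
sole pred [328.   54.3] 39.8
   [328.4  58.7] 39.0 [0.6472 0.0835 0.024 ]
   [329.2  54.6] 39.8 [0.6502 0.0831 0.024 ]
   [331.8  56.8] 41.5 [0.6486 0.0809 0.024 ]
[328  52]
253 0
```

View pics/w12c.png

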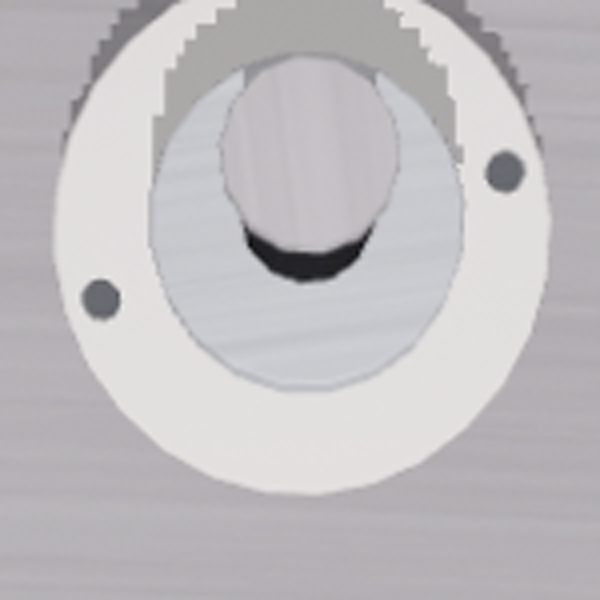

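The round head stands upright on its pad. In the crop its sole spans columns 150–463 and the pad 54–550, so it is centred to within about 1 mm. The gripper is clear of everything, so I'm handing in.

```bash
python3 -c "
from rig import robot
print(robot.hand_in())"
```

```text
the job is handed in; nothing more can be done
None
```

The job is handed in at about 40 s of the 109 s limit: each head stands on its own pad, centred to about 1 mm, with the square and oblong heads parallel to their pads within about half a degree; the oblong head stood on the mat on the way, and the ring, cup and spanner were not touched.

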